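# Load the brass pattern roller into the embossing stand

## Task

Take the brass pattern roller out of the wooden rack and set it gently, without dropping it, into the two V notches of the blue embossing stand, so that both steel ends rest fully down in the notches and it lies level. Then let go of it, push the stand's red sprung lever all the way down to its stop and let it spring back up. Leave the dark roller in the rack and do not disturb the other things on the bench.

Things in the scene. Friction and masses are not known exactly. Their poses are not given: they have to be found in the camera images.
- brass_roller: Roller to load: gold-coloured brass drum, 36 mm diameter, 84 mm long, thin brown bands, on a steel axle of 14 mm diameter sticking out 38 mm at each end (160 mm overall), about 0.45 kg. Starts level in one of the rack's two places, axis 50 mm above the bench. Origin: its centre; y along its axis, either way round; x and z point anywhere across it. Grasp across the drum from above.
- dark_roller: Spare roller of the same shape and size with a dark grey steel drum and black bands, in the other place of the rack; it stays there. Origin: its centre; y along its axis.
- rack: Wooden rack fixed to the bench: base board 200 (x) by 140 (y) by 10 mm, two rows of V posts 14 mm thick at y = -55 and +55 mm, tops 65 mm above the bench. Holds two rollers, axes along its y, at x = -50 and +50 mm, 50 mm above the bench. Origin: centre of the underside.
- stand: Blue metal stand fixed to the bench: base 130 (x) by 150 (y) by 12 mm, two V posts 14 mm thick at y = -55 and +55 mm, inner faces 96 mm apart; 90 degree Vs open upward, about 42 mm wide at the mouth, tops 87 mm above the bench. An aluminium shoe between them rises below the roller as the lever goes down. Origin: centre of the underside; the lever is on its -x side.
- saddle (a point): Point midway between the two V notches of the stand where the centre of a fully seated roller lies, 75 mm above the bench; y runs through both notches, along the seated roller's axis; z is up.
- pad (a point): Centre of the top face of the red pad (36 by 44 mm) on the end of the stand's lever, 110 mm from the saddle towards the stand's -x, about 60 mm above the bench when up. It moves with the lever, whose hinge lies along the stand's y, 65 mm from the pad; fully down it is about 22 mm lower and tilted 0.35 rad.
- lever (a joint): Angle of the sprung lever (rad): 0 up (where its spring returns it), 0.35 fully down at its stop. About 3 N on the pad starts it and 8 N holds it fully down.
- mug: White mug, 82 mm in diameter, 95 mm high, handle to one side; bystander. Origin: centre of the underside.
- tape: Yellow roll of tape lying flat, 68 mm in diameter, 22 mm high, between rack and stand; bystander. Origin: centre of the underside.
- marker: White marker with a red cap, 120 mm long, 13 mm thick, lying along its x between rack and stand; bystander. Origin: under its middle.
- maul: Wooden maul standing on its head, 80 mm in diameter, 235 mm high; bystander at the left. Origin: centre of the underside.
- dye: Amber glass dye jar, 56 mm in diameter, 120 mm high; bystander at the right. Origin: centre of the underside.
There are look-alikes about, which are no part of the job. Leave any pink look-alike of the brass_roller alone.

How it is judged:
On the way, in this order (a step that is already met when the one before it is completed fails the run):
1. The brass roller rests level in both V notches of the stand, let go of by the fingers (x of brass_roller in the frame of saddle between -0.004 and 0.004 m and y of brass_roller in the frame of saddle between -0.01 and 0.01 m and z of brass_roller in the frame of saddle between -0.004 and 0.004 m and angle between the y axis of brass_roller and the y axis of saddle, either way round below 0.04 rad and contact force between the fingers and brass_roller below 0.1 N and linear speed of brass_roller below 0.03 m/s), for 0.2 s.
2. The lever is pushed fully down (beyond 0.31 of 0.35 rad) with the roller resting in the notches (x of brass_roller in the frame of saddle between -0.004 and 0.004 m and y of brass_roller in the frame of saddle between -0.01 and 0.01 m and z of brass_roller in the frame of saddle between -0.004 and 0.004 m and angle between the y axis of brass_roller and the y axis of saddle, either way round below 0.04 rad and contact force between the fingers and brass_roller below 0.1 N and value of joint lever above 0.31 rad), for 0.05 s.
At the end, for the whole second after the job is handed in: The brass roller is at rest in both V notches of the stand: its centre within 4 mm across and in height and 10 mm along of the saddle point, its axis within 0.04 rad of the saddle's y axis; the lever is back up (below 0.05 rad) and the dark roller is within 15 mm of where it started in the rack (all of step 1 and angular speed of brass_roller below 0.5 rad/s and value of joint lever below 0.05 rad and distance of dark_roller from where it was at the start of the episode below 0.015 m); the robot touches nothing.
It fails at once if The brass roller is dropped (faster than 0.45 m/s with no finger on it) (contact force between the fingers and brass_roller below 0.05 N and linear speed of brass_roller above 0.45 m/s).
It fails at once if The brass roller is rammed into the stand (over 80 N) (contact force between brass_roller and stand above 80 N).
It fails at once if The dark roller is moved by more than 15 mm (distance of dark_roller from where it was at the start of the episode above 0.015 m).
It fails at once if A bystander (mug, tape roll, marker, maul or dye jar) is moved by more than 30 mm (distance of any of mug, tape, marker, maul, dye from where it was at the start of the episode above 0.03 m).
It also fails if it takes over 48 s, if anything falls off the work surface, if the arm or the gripper's body presses on something with over 40 N, if the wrist force passes 120 N, or if a joint passes its speed limit or range.

## Robot

A 6-joint arm with a two-finger parallel gripper is mounted at the origin on the work surface. World frame = base frame: x ahead of the robot, y to its left, z up, the work surface at z = 0. Lengths are in m, angles in rad, forces in N, time in s.
With the tool pointing down it reaches from about 0.35 to 0.975 m from the base axis. Payload 4.9 kg.
Tool frame: the origin (TCP) lies midway between the tips of the shut fingers; the grasp point (between the pads) lies 19 mm behind it (ctrl.hold_point_z is the distance from the TCP to the grasp point, in m); z points along the fingers, y is the line along which they close (so a half turn about z gives the same grasp; the last joint's range is limited). The gripper opens to 85 mm and grips with 20 to 120 N. Pads are 22 mm wide; open, the fingers measure 114 mm over their backs; the gripper's body (76 mm by 85 mm) begins 54 mm behind the grasp point. The pads swing forward as they close: fully open they stand 13 mm farther back than shut.
Start: joints at [-1.268, 0.053, 1.613, -0, 1.476, -0.119], TCP at [0.256, -0.57, 0.231] pointing down, gripper open.
Joint ranges: [-3.01, 3.01], [-1.01, 2.22], [0.06, 2.58], [-1.02, 4.17], [0.09, 2.62], [-3.14, 3.14]. Speed limits (rad/s): [2.57, 2.57, 3.14, 3.14, 3.14, 3.14].

## Interface

Orientations are given as a rotation vector (axis times angle).
In Python, from station import status, viewer, finish_job, ctrl gives the robot as it stands.
- The arm moves only by the shell command python3 -m jog 'ROWS' [FORCE]. ROWS is JSON, a list of rows, each a list of 7 numbers: the turn, a rotation vector about the tool's x, y, z each as a share of 5 degrees, from -1 to 1, then the shift along the tool's x, y, z each as a share of 30 mm, from -1 to 1, then the opening, from -1 (shut) to 1 (fully open). A call has 1 to 5 rows; each row shifts and turns the commanded pose from where the row before left it, along the tool's axes as they then stand; what a row does not reach is not made up. A row lasts 1/8 s, in which the tool goes at most 62.5 mm and 10.7 degrees, less where a joint would pass 70% of its speed; a pose out of reach is approached as far as the arm can. A call with a number of a shift or a turn outside -1 to 1 is refused whole. A call with a gripper value outside its range is refused whole. The fingers move at their own pace and stop on an object; FORCE is the grip in N (left out, the last holds). Time passes only in rows, so rows that do not move let the fingers close. It gives the time, the measured TCP pose, the force, the opening and the grip force at its end, in the units of the state.
- status.get_obs(): the state, without advancing time (a new reading comes with each control period).
- viewer.get_image(name): name is "scene" or "top" or "wrist"; returns a dict with "img" (400x640x3 uint8, red, green, blue), "fovy" (degrees; the focal length in pixels is half the picture's height over the tangent of half this angle, whatever the lens; pixels are square), "cx", "cy" (the principal point, pixels), "distortion" ([k1, k2, p1, p2, k3] as OpenCV has them; the pictures are not rectified), "rvec" (rotation vector, rad) and "tvec" (3), from world to camera coordinates, as OpenCV has them. Camera axes: x right, y down, z forward; pixel columns grow to the right and rows downward; lengths in m; the calibration is good to about 2 mm. A picture is of the moment at which its call begins. There is no depth.
- finish_job(): hands the job in; it is judged then, once.
The state is a dict: "t": time; "q": joint angles; "dq": joint speeds; "effort": joint torques, N m; "tool_pos": TCP position; "tool_rot": TCP orientation; "contact_force": force on the tool from outside, world axes, zero at the start; "wrist_torque": the same for the moment, N m; "opening": finger opening in m; "grip_force": force on a finger pad.
Only numpy, scipy, OpenCV 4.12 (cv2) and the standard library are available. Lean on these libraries where they do the work, as an engineer would, in place of code of your own. Each camera call takes 0.05 s, during which the arm holds its last target. There are 200 camera calls.

## Working session

There is one attempt and no reset: what is moved stays moved. The work goes in short steps, Python scripts to look and compute and a shell command to move; the robot and the scene stay as the last step left them, time stands still between calls to the robot, and variables do not carry over. Pictures are saved under pics/ and viewed, at most 11 in all, crops included, and the job is handed in when it is done.

```bash
mkdir -p pics; ls
cat > h.py <<'E'
import numpy as np, cv2
from station import status, viewer, ctrl
def cap(name,fn):
    d=viewer.get_image(name); cv2.imwrite(f'pics/{fn}.png',cv2.cvtColor(d['img'],cv2.COLOR_RGB2BGR))
    np.save(f'pics/{fn}.npy',d,allow_pickle=True); return d
def load(fn): return np.load(f'pics/{fn}.npy',allow_pickle=True).item()
def K(d):
    f=200/np.tan(np.radians(d['fovy'])/2); return np.array([[f,0,d['cx']],[0,f,d['cy']],[0,0,1.]])
def ray(d,px):
    u=cv2.undistortPoints(np.array([[px]],float),K(d),np.array(d['distortion'],float))[0,0]
    R=cv2.Rodrigues(np.array(d['rvec'],float))[0]; t=np.array(d['tvec'],float).ravel()
    v=R.T@np.array([u[0],u[1],1]); return -R.T@t, v/np.linalg.norm(v)
def atz(d,px,z):
    o,v=ray(d,px); return o+v*(z-o[2])/v[2]
def tri(*dp):
    A=0;b=0
    for d,p in dp:
        o,v=ray(d,p); P=np.eye(3)-np.outer(v,v); A=A+P;b=b+P@o
    x=np.linalg.solve(A,b)
    return x,[float(np.linalg.norm(np.cross(x-ray(d,p)[0],ray(d,p)[1]))) for d,p in dp]
def proj(d,X):
    return cv2.projectPoints(np.array(X,float).reshape(-1,3),np.array(d['rvec'],float),np.array(d['tvec'],float),K(d),np.array(d['distortion'],float))[0][:,0]
E
python3 - <<'E'
from h import *
np.set_printoptions(precision=4,suppress=True)
for n in ['scene','top','wrist']:
    d=cap(n,n+'0'); print(n,d['fovy'],ray(d,(320,200)))
print(status.get_obs(), ctrl.hold_point_z)
E
```

```text
pics
scene 44.38161730764856 (array([ 1.387 , -0.6243,  0.9867]), array([-0.6423,  0.4502, -0.6203]))
top 54.70898628448474 (array([ 0.3611, -0.0083,  1.1518]), array([ 0.0777,  0.0274, -0.9966]))
wrist 64.88617118579978 (array([ 0.3286, -0.5367,  0.3713]), array([-0.2697, -0.1327, -0.9538]))
{'t': 0.15, 'q': array([-1.268 ,  0.0532,  1.6139,  0.    ,  1.476 , -0.119 ]), 'dq': array([-0.0011, -0.0017, -0.0051, -0.0005,  0.0006,  0.0003]), 'effort': array([  0.0002, -39.4244, -37.0722,  -0.0001,   0.0047,  -0.    ]), 'tool_pos': array([ 0.2558, -0.5698,  0.2304]), 'tool_rot': array([-3.0704, -0.6574,  0.0002]), 'contact_force': array([ 0.9981,  0.6344, -0.3234]), 'wrist_torque': array([ 0.0101, -0.0273, -0.0315]), 'grip_force': 0.0, 'opening': 0.08564922270434075} 0.0187
```

View pics/scene0.png

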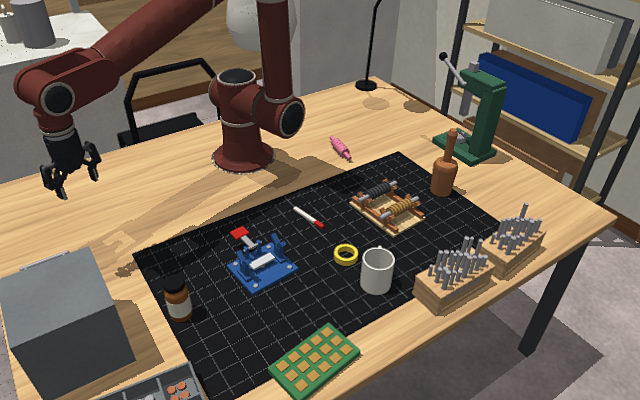

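View pics/top0.png

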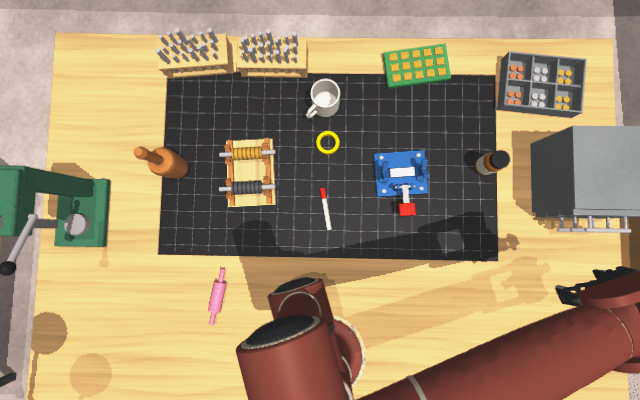

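The candidates in the top view are gold (247,153), dark grey (247,187), both in the rack, and a pink look-alike (217,297) on the bench. The gold one fits: brass drum, brown bands, in the rack. The stand is at about (402,175) with the red pad at (407,209). I'll confirm the roller in an enlarged crop.

Run:
```python
import cv2,numpy as np
t=cv2.imread('pics/top0.png'); s=cv2.imread('pics/scene0.png')
g=lambda im,x,y,w,h,k: cv2.resize(im[y:y+h,x:x+w],(w*k,h*k),interpolation=cv2.INTER_CUBIC)
a=np.hstack([g(t,215,130,80,80,5),g(t,365,140,80,80,5)])
b=np.hstack([g(s,345,170,100,75,4),g(s,215,218,100,75,4)])
cv2.imwrite('pics/crop0.png',np.vstack([a[:300],b])) if 0 else cv2.imwrite('pics/crop0.png',np.vstack([cv2.resize(a,(600,300)),cv2.resize(b,(600,225))]))
cv2.imwrite('pics/crop0.png',np.vstack([cv2.resize(a,(600,300)),cv2.resize(b,(600,225))]))
```

```text
(no output)
```

View pics/crop0.png

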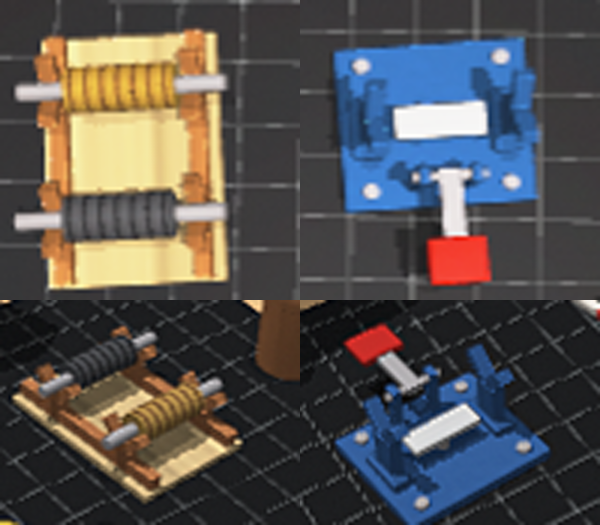

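The crop confirms it: gold drum with brown bands, axle ends at about (219,155) and (275,152) in top and (380,216) and (419,198) in scene. The stand's bolts and pad are clear, with the lever toward the bottom of the top view. Next I triangulate.

Run:
```python
from h import *
np.set_printoptions(precision=4,suppress=True)
t=load('top0');s=load('scene0')
T=lambda x,y,r=0:(( 215 if not r else 365)+(x-300*r)/3.75-.37,130+10*r+y/3.75-.37)
S=lambda x,y,r=0:((345 if not r else 215)+(x-300*r)/3-.33,(170 if not r else 218)+(y-300)/3-.33)
def p(n,a,b):print(n,*tri((t,a),(s,b)))
p('brA',T(15,93),S(105,437)) 
p('brB',T(225,82),S(222,383))
p('brC',T(120,87),S(167,410))
p('dkC',T(120,216),S(103,360))
p('pad',T(459,260,1),S(372,344,1))
p('shoe',T(440,119,1),S(441,429,1))
# bolts, top: UL UR LL LR ; scene
for n,a,b in [('UL',(361,66),(523,448)),('UR',(501,56),(421,502)),('LL',(371,191),(460,385)),('LR',(511,181),(361,436))]:
    p(n,T(*a,1),S(*b,1)); print(atz(t,T(*a,1),.015),atz(s,S(*b,1),.015))
```

```text
brA [0.5496 0.2685 0.0116] [0.06454434325569405, 0.06454434325569416]
brB [0.6099 0.1923 0.1208] [0.05926207880307722, 0.05926207880307747]
brC [0.5799 0.2368 0.0563] [0.001692883103862628, 0.0016928831038624337]
dkC [0.4807 0.2339 0.0573] [0.002459052038494808, 0.002459052038494889]
pad [ 0.4248 -0.2248  0.059 ] [0.00077159051110873, 0.0007715905111087418]
shoe [ 0.5355 -0.2144  0.035 ] [0.0002852940891983916, 0.0002852940891986273]
UL [ 0.5798 -0.1555  0.016 ] [0.00019830039086676492, 0.0001983003908668306]
[ 0.5801 -0.1554  0.015 ] [ 0.5789 -0.1552  0.015 ]
UR [ 0.589  -0.2649  0.0184] [8.844035330748249e-05, 8.844035330753107e-05]
[ 0.5897 -0.2656  0.015 ] [ 0.5862 -0.2638  0.015 ]
LL [ 0.4801 -0.164   0.019 ] [0.0006469799718161946, 0.0006469799718161225]
[ 0.4808 -0.1639  0.015 ] [ 0.4759 -0.1626  0.015 ]
LR [ 0.4898 -0.2729  0.0191] [0.0005079687736498068, 0.0005079687736498151]
[ 0.4905 -0.2734  0.015 ] [ 0.4857 -0.2718  0.015 ]
```

```bash
cat >> h.py <<'E'
from scipy.spatial.transform import Rotation as Rn
np.set_printoptions(precision=4,suppress=True)
def plan(xyz,yaw):
    "units to go: turn about tool z [5deg units], shift in tool axes after the turn [30mm units]; yaw = heading of tool x"
    o=status.get_obs(); R=Rn.from_rotvec(o['tool_rot']).as_matrix(); p=o['tool_pos']
    Rt=np.array([[np.cos(yaw),np.sin(yaw),0],[np.sin(yaw),-np.cos(yaw),0],[0,0,-1]])
    dr=Rn.from_matrix(R.T@Rt).as_rotvec(); print('t',o['t'],'turn units',np.degrees(dr)/5,'shift units after turn',Rt.T@(np.array(xyz)-p)/.03)
E
python3 - <<'E'
from h import *
t=load('top0');s=load('scene0')
a=atz(t,(218.6,154.4),.053);b=atz(t,(274.6,151.5),.053);print(a,b,np.linalg.norm(a-b),'center',(a+b)/2,'yaw',np.arctan2(a[1]-b[1],a[0]-b[0]))
a=atz(s,(379.7,215.4),.05);b=atz(s,(418.7,197.4),.05);print(a,b,np.linalg.norm(a-b),(a+b)/2)
y=np.arctan2(.265,-.018)
plan([.58,.15,.26],1.62)
E
```

```text
[0.5736 0.3168 0.053 ] [0.5848 0.1555 0.053 ] 0.1616918294166855 center [0.5792 0.2362 0.053 ] yaw 1.6398761471202612
[0.5739 0.1639 0.05  ] [0.5725 0.3228 0.05  ] 0.15893475706403434 [0.5732 0.2433 0.05  ]
t 0.15 turn units [ -0.014   -0.0129 -13.7299] shift units after turn [23.4313 11.9747 -0.9879]
```

```bash
python3 -m jog '[[0,0,-0.98,0,0,-0.1,1],[0,0,-0.98,0,0,-0.1,1],[0,0,-0.98,0,0,-0.1,1],[0,0,-0.98,0,0,-0.1,1],[0,0,-0.98,0,0,-0.1,1]]'
python3 -m jog '[[0,0,-0.98,0,0,-0.1,1],[0,0,-0.98,0,0,-0.1,1],[0,0,-0.98,0,0,-0.1,1],[0,0,-0.98,0,0,-0.1,1],[0,0,-0.98,0,0,-0.1,1]]'
python3 -m jog '[[0,0,-0.98,0,0,0,1],[0,0,-0.98,0,0,0,1],[0,0,-0.98,0,0,0,1],[0,0,-0.98,0,0,0,1],[0,0,0,0,0,0,1]]'
python3 - <<'E'
from h import *
plan([.58,.15,.26],1.62)
plan([.535,-.30,.26],1.62)
E
```

```text
t: 0.78
tool_pos: [0.2558, -0.5699, 0.2459]
tool_rot: [-2.86, -1.298, -0.0]
contact_force: [0.4, -0.0, -0.6]
opening: 0.0855
grip_force: 0.0
t: 1.4
tool_pos: [0.2558, -0.57, 0.2608]
tool_rot: [-2.519, -1.875, -0.001]
contact_force: [-1.3, 0.2, -0.7]
opening: 0.0855
grip_force: 0.0
t: 2.02
tool_pos: [0.2558, -0.57, 0.2608]
tool_rot: [-2.168, -2.273, -0.001]
contact_force: [1.3, 0.1, 0.2]
opening: 0.0854
grip_force: 0.0
t 2.025 turn units [-0.0025 -0.0087 -0.0221] shift units after turn [23.4399 11.9741  0.0276]
t 2.025 turn units [-0.0025 -0.0087 -0.0221] shift units after turn [8.5318 9.7381 0.0276]
```

```bash
python3 -m jog '[[0,0,0,0.85,0.97,0,1],[0,0,0,0.85,0.97,0,1],[0,0,0,0.85,0.97,0,1],[0,0,0,0.85,0.97,0,1],[0,0,0,0.85,0.97,0,1]]'
python3 -m jog '[[0,0,0,0.85,0.97,0,1],[0,0,0,0.85,0.97,0,1],[0,0,0,0.85,0.97,0,1],[0,0,0,0.85,0.97,0,1],[0,0,0,0.85,0.97,0,1]]'
python3 -m jog '[[0,0,0,0,0,0,1]]'
python3 - <<'E'
from h import *
cap('wrist','w1')
plan([.58,.15,.26],1.62)
E
```

```text
t: 2.65
tool_pos: [0.3958, -0.4348, 0.2612]
tool_rot: [-2.169, -2.273, -0.0]
contact_force: [1.0, -0.3, 0.7]
opening: 0.0854
grip_force: 0.0
t: 3.28
tool_pos: [0.535, -0.3004, 0.2611]
tool_rot: [-2.169, -2.273, 0.0]
contact_force: [0.1, -0.2, -0.0]
opening: 0.0853
grip_force: 0.0
t: 3.4
tool_pos: [0.5354, -0.2996, 0.261]
tool_rot: [-2.164, -2.276, -0.0]
contact_force: [-0.5, 0.4, 0.7]
opening: 0.0854
grip_force: 0.0
t 3.45 turn units [-0.0079 -0.0004  0.0001] shift units after turn [14.9309  2.2508  0.0334]
```

View pics/w1.png

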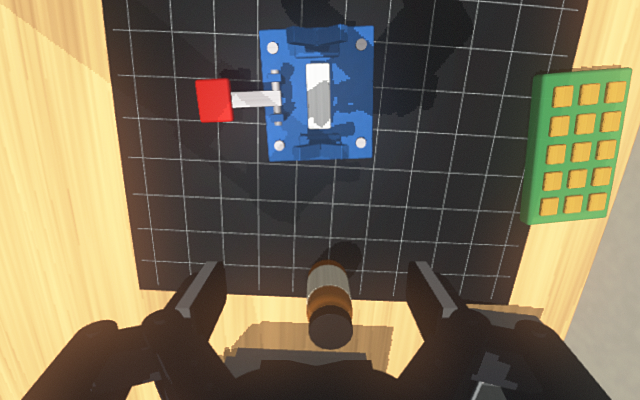

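w1 shows the stand from above: bolts at (272,47), (361,45), (279,146) and (361,143), pad at (213,100). Next I fit the stand pose and drive to the rack.

```bash
python3 - <<'E'
from h import *
from scipy.optimize import least_squares
ds={n:load(n) for n in('top0','scene0','w1')}
T=lambda x,y:(365+(x-300)/3.75-.37,140+y/3.75-.37)
S=lambda x,y:(215+(x-300)/3-.33,218+(y-300)/3-.33)
guess={'top0':dict(UL=T(361,66),UR=T(501,56),LL=T(371,191),LR=T(511,181)),'scene0':dict(UL=S(523,448),UR=S(421,502),LL=S(460,385),LR=S(361,436)),'w1':dict(UL=(361,45),UR=(361,143),LL=(272,47),LR=(279,146))}
obs={}
for n,g in guess.items():
    im=ds[n]['img'].astype(float)
    for k,(x,y) in g.items():
        r=6 if n=='w1' else 3; x0,y0=int(round(x)),int(round(y)); w=im[y0-r:y0+r+1,x0-r:x0+r+1,0]
        w=np.clip(w-(w.max()+np.median(w))/2,0,None)
        yy,xx=np.mgrid[y0-r:y0+r+1,x0-r:x0+r+1]; obs[n,k]=((w*xx).sum()/w.sum(),(w*yy).sum()/w.sum())
sg=dict(UL=(1,1),UR=(1,-1),LL=(-1,1),LR=(-1,-1))
def P(p,k): c,s=np.cos(p[2]),np.sin(p[2]);a,b=sg[k][0]*p[3],sg[k][1]*p[4];return [p[0]+c*a-s*b,p[1]+s*a+c*b,p[5]]
for use in (['top0'],['scene0'],['w1'],['top0','scene0','w1']):
    f=lambda p:np.concatenate([proj(ds[n],P([*p[:3],.05,.055,p[3]] if len(use)==1 else p,k))[0]-o for (n,k),o in obs.items() if n in use]+([[ (p[3]-.0145)*3e4]] if len(use)==1 else []))
    r=least_squares(f,[.535,-.214,.085,.0145] if len(use)==1 else [.535,-.214,.085,.05,.055,.0145],x_scale=[.01,.01,.1,.01] if len(use)==1 else [.01,.01,.1,.01,.01,.01]); print(use,r.x,np.abs(r.fun).max())
# pad
im=ds['w1']['img'].astype(int); 
def red(d,x,y,r):
    im=d['img'].astype(int); m=(im[...,0]>150)&(im[...,1]<70)&(im[...,2]<70); yy,xx=np.nonzero(m); k=(abs(xx-x)<r)&(abs(yy-y)<r); return xx[k].mean(),yy[k].mean()
q=[(ds['w1'],red(ds['w1'],213,100,30)),(ds['top0'],red(ds['top0'],407,209,14)),(ds['scene0'],red(ds['scene0'],239,232,14))]
print('pad',tri(*q),tri(*q[:2]),[x[1] for x in q])
E
python3 -m jog '[[0,0,0,1,0.15,0,1],[0,0,0,1,0.15,0,1],[0,0,0,1,0.15,0,1],[0,0,0,1,0.15,0,1],[0,0,0,1,0.15,0,1]]'
python3 -m jog '[[0,0,0,1,0.15,0,1],[0,0,0,1,0.15,0,1],[0,0,0,1,0.15,0,1],[0,0,0,1,0.15,0,1],[0,0,0,1,0.15,0,1]]'
python3 -m jog '[[0,0,0,1,0.15,0,1],[0,0,0,1,0.15,0,1],[0,0,0,1,0.15,0,1],[0,0,0,1,0.15,0,1],[0,0,0,0,0,0,1]]'
python3 - <<'E'
from h import *
cap('wrist','w2')
E
```

```text
['top0'] [ 0.5353 -0.2147  0.084   0.0145] 0.0711902103083446
['scene0'] [ 0.5311 -0.2126  0.0875  0.0145] 0.07601902836881891
['w1'] [ 0.5335 -0.2146  0.0823  0.0145] 0.5557032929833099
['top0', 'scene0', 'w1'] [ 0.5337 -0.2145  0.083   0.0497  0.0543  0.0176] 0.5185935359222071
pad (array([ 0.4249, -0.2236,  0.0602]), [0.001372724602877419, 0.0007351398587428814, 0.0013553536501390282]) (array([ 0.4255, -0.2225,  0.064 ]), [0.00035703038992721073, 0.00035703038992713283]) [(np.float64(212.80411585365854), np.float64(98.99009146341463)), (np.float64(406.9263157894737), np.float64(208.76842105263157)), (np.float64(238.86065573770492), np.float64(232.02459016393442))]
t: 4.08
tool_pos: [0.5488, -0.1508, 0.2613]
tool_rot: [2.17, 2.271, -0.001]
contact_force: [1.5, 0.7, 0.4]
opening: 0.0852
grip_force: 0.0
t: 4.7
tool_pos: [0.5644, 0.0, 0.2613]
tool_rot: [2.17, 2.271, -0.001]
contact_force: [1.3, -0.0, 0.3]
opening: 0.0856
grip_force: 0.0
t: 5.32
tool_pos: [0.5768, 0.1214, 0.2612]
tool_rot: [-2.166, -2.275, 0.001]
contact_force: [-0.3, 0.1, -0.7]
opening: 0.0854
grip_force: 0.0
```

View pics/w2.png

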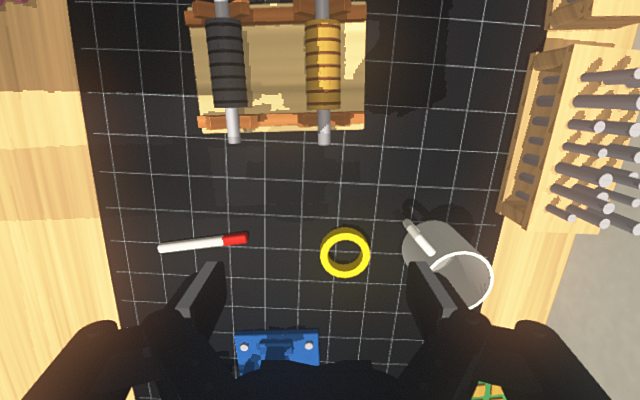

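w2: the rack from above, gold drum at (323,64) with its lower axle end at (323,143), dark drum at (227,65), tape (345,255), mug (445,260), marker (203,243). One more view follows for stereo.

```bash
python3 -m jog '[[0,0,0,1,0,0,1],[0,0,0,0.9,0.1,0,1],[0,0,0,0,0,0,1]]'
python3 - <<'E'
from h import *
cap('wrist','w3')
from scipy.optimize import least_squares
names=['top0','scene0','w2','w3']
ds={n:load(n) for n in names}
masks={}
for n in names:
    d=ds[n]; hsv=cv2.cvtColor(d['img'],cv2.COLOR_RGB2HSV)
    m=((hsv[...,0]>12)&(hsv[...,0]<30)&(hsv[...,1]>135)).astype(np.uint8)
    x,y=proj(d,[.579,.237,.055])[0]; r=proj(d,[[.579,.285,.055],[.579,.190,.055],[.555,.237,.055],[.604,.237,.055]])
    k=np.zeros_like(m); cv2.fillConvexPoly(k,cv2.convexHull(np.round(proj(d,[[.579+a,.237+b,z] for a in(-.028,.028) for b in(-.055,.055) for z in(.04,.078)])).astype(np.int32)),1)
    m=cv2.morphologyEx(m&k,cv2.MORPH_CLOSE,np.ones((3,3))); yy,xx=np.nonzero(m); masks[n]=m
    print(n,len(xx),xx.mean(),yy.mean(),cv2.minAreaRect(np.c_[xx,yy].astype(np.float32)))
im=[cv2.resize(cv2.cvtColor(cv2.addWeighted(ds[n]['img'],1,np.dstack([masks[n]*0,masks[n]*0,masks[n]*255]),.6,0),cv2.COLOR_RGB2BGR)[max(0,int(c[1])-60):max(0,int(c[1])-60)+120,int(c[0])-60:int(c[0])+60],(380,280)) for n in names for c in [proj(ds[n],[.579,.237,.055])[0]]]
cv2.imwrite('pics/m.png',np.vstack([np.hstack(im[:2]),np.hstack(im[2:])]))
E
```

```text
t: 5.75
tool_pos: [0.5772, 0.1777, 0.2612]
tool_rot: [2.167, 2.274, -0.001]
contact_force: [-0.8, 0.2, -0.2]
opening: 0.0856
grip_force: 0.0
top0 550 244.65636363636364 152.70363636363638 ((245.5562286376953, 152.42044067382812), (41.49835968017578, 22.100040435791016), 1.5481576919555664)
scene0 334 401.1976047904192 206.41616766467067 ((398.8965759277344, 204.7413787841797), (20.612186431884766, 40.11019515991211), 68.19859313964844)
w2 4418 323.62290629244 56.92937980986872 ((323.8590393066406, 60.35723876953125), (62.314430236816406, 123.36043548583984), 3.094058036804199)
w3 3802 319.7559179379274 121.31930562861652 ((321.3895263671875, 119.60887145996094), (58.27881622314453, 114.03841400146484), 1.753404974937439)
```

View pics/m.png

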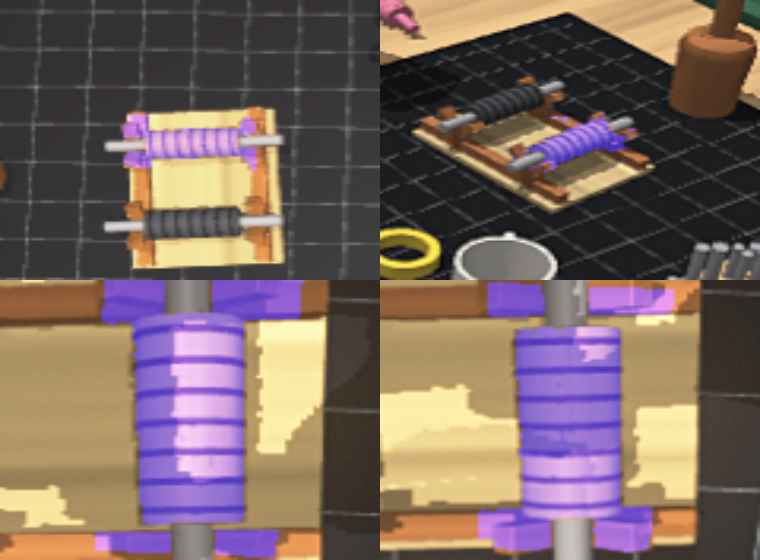

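Purple masks cover the drum plus some post tips. I'll use only the middle drum rows for the axis line and the column extent for the ends.

Run:
```python
from h import *
from scipy.optimize import least_squares
E=[]
def edges(n,c0,c1):
    d=load(n); hsv=cv2.cvtColor(d['img'],cv2.COLOR_RGB2HSV)
    m=((hsv[...,0]>12)&(hsv[...,0]<30)&(hsv[...,1]>135)).astype(np.uint8); m=cv2.morphologyEx(m,cv2.MORPH_CLOSE,np.ones((3,3)))
    out=[]
    a=proj(d,[.577,.205,.05])[0];b=proj(d,[.577,.265,.05])[0]
    for y in range(int(b[1]),int(a[1])):
        c=int(round(c0)); l=c
        while m[y,l-1]: l-=1
        r=c
        while m[y,r+1]: r+=1
        if 25<r-l<50: out.append((y,l-.5,r+.5))
    out=np.array(out); L=np.polyfit(out[:,0],out[:,1],1);R=np.polyfit(out[:,0],out[:,2],1)
    col=m[:, int(c0)]; return d,out,L,R
for n,c in (('w2',323),('w3',320)):
    d,out,L,R=edges(n,c,c); print(n,len(out),out[0],out[-1],L,R,np.std(out[:,1]-np.polyval(L,out[:,0])),np.std(out[:,2]-np.polyval(R,out[:,0])))
    E.append((d,L,R,out[0,0],out[-1,0]))
# fit cylinder: silhouette rays tangent (distance ray-axis = 18mm). params x,z,yaw at y=.237
def f(p):
    x,z,yw,tl=p; u=np.array([-np.sin(yw),np.cos(yw),tl]); u/=np.linalg.norm(u); c=np.array([x,.237,z]); res=[]
    for d,L,R,y0,y1 in E:
        for pl,s in((L,-1),(R,1)):
            for y in np.linspace(y0,y1,5):
                o,v=ray(d,(np.polyval(pl,y),y)); nn=np.cross(v,u);nn/=np.linalg.norm(nn); res.append(abs((c-o)@nn)-.018)
    return np.array(res)*1e3
r=least_squares(f,[.578,.05,.07,0],x_scale=[.01,.01,.1,.1]);print(r.x,np.abs(r.fun).max(),f([*r.x]).round(2))
t,w2,w3=load('top0'),load('w2'),load('w3')
for n,pts in(('w2',[(0,0)]),('w3',[(0,0)])):
    d=load(n); g=d['img'].astype(int); c={'w2':323,'w3':320}[n]
    for X in ([.577,.195,.05],[.577,.279,.05]):
        q=proj(d,X)[0]; y=int(q[1]); print(n,X,q,[(k,tuple(g[k,c-14]),tuple(g[k,c])) for k in range(max(0,y-9),y+10,1)] if 0 else '')
```

```text
w2 62 [ 35.  305.5 339.5] [ 96.  306.5 339.5] [  0.0276 304.0649] [  0.  339.5] 0.29432411427758554 2.2457640555528565e-14
w3 56 [ 94.  302.5 335.5] [149.  304.5 335.5] [  0.039  298.9448] [  0.  335.5] 0.37811783656717696 0.0
[0.5787 0.037  0.0704 0.058 ] 0.15177674935769325 [-0.07 -0.02  0.03  0.09  0.14  0.02  0.04  0.07  0.11  0.15  0.06  0.01
 -0.04 -0.09 -0.14 -0.03 -0.06 -0.09 -0.11 -0.13]
w2 [0.577, 0.195, 0.05] [319.1974 107.4518] 
w2 [0.577, 0.279, 0.05] [323.4504  20.7105] 
w3 [0.577, 0.195, 0.05] [316.2838 159.3142] 
w3 [0.577, 0.279, 0.05] [320.0882  80.0908]
```

Run:
```python
from h import *
w2,w3,t,s=load('w2'),load('w3'),load('top0'),load('scene0')
o2=max(0,int(proj(w2,[.579,.237,.055])[0][1])-60);o3=max(0,int(proj(w3,[.579,.237,.055])[0][1])-60)
# drum end transitions along the centre column, from saturation
for d,c,o in((w2,323,o2),(w3,320,o3)):
    sat=cv2.cvtColor(d['img'],cv2.COLOR_RGB2HSV)[...,1].astype(int); a=np.nonzero(sat[:,c-2:c+3].mean(1)>100)[0]; a=a[(a>o)&(a<o+130)]
    br=np.split(a,np.nonzero(np.diff(a)>2)[0]+1); b=max(br,key=len); print(o,b[0]-.5,b[-1]+.5); 
    print('ends y at z=.066',atz(d,(c,b[0]-.5),.067),atz(d,(c,b[-1]+.5),.067))
    d['e']=(b[0]-.5,b[-1]+.5)
for i in(0,1): print('rim',tri((w2,(323,w2['e'][i])),(w3,(320,w3['e'][i]))))
plan([.5785,.2365,.05-.0187],1.6415)
```

```text
5 18.5 108.5
ends y at z=.066 [0.5763 0.2771 0.067 ] [0.5808 0.1945 0.067 ]
61 80.5 162.5
ends y at z=.066 [0.5768 0.2776 0.067 ] [0.581  0.1948 0.067 ]
rim (array([0.5766, 0.2777, 0.0643]), [0.00024131740815154856, 0.00024131740815169946])
rim (array([0.5809, 0.1944, 0.0652]), [0.00011837568467328887, 0.00011837568467308796])
t 5.8 turn units [-0.0025  0.0106 -0.2656] shift units after turn [1.9746 0.1835 7.6636]
```

```bash
python3 -m jog '[[0,0,-0.2,1,0.1,0,1],[0,0,0,0.95,0.1,0,1],[0,0,0,0,0,1,1],[0,0,0,0,0,1,1],[0,0,0,0,0,1,1]]' 60
python3 -m jog '[[0,0,0,0,0,1,1],[0,0,0,0,0,1,1],[0,0,0,0,0,0,1]]'
python3 - <<'E'
from h import *
d=cap('wrist','w4')
plan([.5787,.236,.031],1.636)
print(proj(d,[[.5787+.003,.194,.05],[.5787-.003,.278,.05]]))
E
```

```text
t: 6.42
tool_pos: [0.5802, 0.235, 0.1705]
tool_rot: [2.149, 2.291, -0.0]
contact_force: [0.3, 0.4, -0.4]
opening: 0.0855
grip_force: 0.0
t: 6.8
tool_pos: [0.5779, 0.2346, 0.1081]
tool_rot: [-2.147, -2.289, 0.009]
contact_force: [0.5, 1.0, 0.6]
opening: 0.0853
grip_force: 0.0
t 6.85 turn units [-0.0269  0.0105 -0.0131] shift units after turn [ 0.0251 -0.0199  2.648 ]
[[317.5171 276.6646]
 [316.6052 160.9255]]
```

View pics/w4.png

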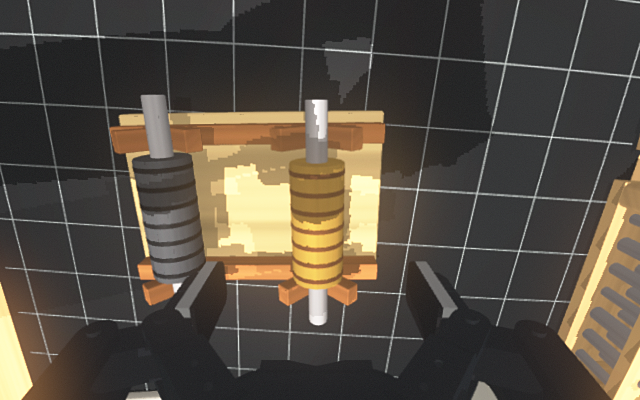

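w4: the drum runs from (317,160) to (318,285), centred between the fingers and parallel to the tool. Descend and grip.

```bash
python3 -m jog '[[0,0,0,0,0,0.8,1],[0,0,0,0,0,0.8,1],[0,0,0,0,0,0.6,1],[0,0,0,0,0,0.45,1],[0,0,0,0,0,0,1]]'
python3 - <<'E'
from h import *
plan([.5787,.236,.031],1.636)
E
python3 -m jog '[[0,0,0,0,0,0,-1],[0,0,0,0,0,0,-1],[0,0,0,0,0,0,-1],[0,0,0,0,0,0,-1],[0,0,0,0,0,0,-1]]' 60
python3 -m jog '[[0,0,0,0,0,0,-1],[0,0,0,0,0,0,-1]]'
```

```text
t: 7.48
tool_pos: [0.5793, 0.2366, 0.031]
tool_rot: [-2.147, -2.292, 0.002]
contact_force: [0.7, 0.8, -1.1]
opening: 0.0857
grip_force: 0.0
t 7.475 turn units [-0.018   0.004   0.0046] shift units after turn [-0.0198 -0.0218  0.0013]
t: 8.1
tool_pos: [0.5782, 0.237, 0.0326]
tool_rot: [-2.145, -2.292, 0.005]
contact_force: [-8.9, -1.8, 7.5]
opening: 0.0342
grip_force: 59.1
t: 8.35
tool_pos: [0.5782, 0.237, 0.0326]
tool_rot: [-2.145, -2.292, 0.005]
contact_force: [-8.0, -0.3, 7.4]
opening: 0.0342
grip_force: 59.1
```

```bash
python3 -m jog '[[0,0,0,0,0,-0.2,-1],[0,0,0,0,0,-0.4,-1],[0,0,0,0,0,-0.8,-1],[0,0,0,0,0,-0.8,-1],[0,0,0,0,0,-0.8,-1]]'
python3 -m jog '[[0,0,0,0,0,-0.8,-1],[0,0,0,0,0,-0.8,-1],[0,0,0,0,0,-0.4,-1],[0,0,0,0,0,0,-1]]'
python3 - <<'E'
from h import *
cap('wrist','w5');cap('scene','s5')
a=cv2.imread('pics/w5.png')[100:400,160:480];b=cv2.imread('pics/s5.png')[130:280,320:480]
cv2.imwrite('pics/c5.png',np.hstack([a,cv2.resize(b,(320,300))]))
plan([.534,-.2145,.19],np.pi/2+.083)
E
```

```text
t: 8.98
tool_pos: [0.5796, 0.2368, 0.1225]
tool_rot: [-2.147, -2.293, 0.0]
contact_force: [0.3, -0.7, -5.6]
opening: 0.0344
grip_force: 60.4
t: 9.48
tool_pos: [0.5803, 0.237, 0.1829]
tool_rot: [2.147, 2.292, 0.003]
contact_force: [-0.5, 0.6, -5.5]
opening: 0.034
grip_force: 60.6
t 9.575 turn units [-0.0218  0.0043 -0.1977] shift units after turn [-14.8646  -2.7459  -0.3158]
```

View pics/c5.png

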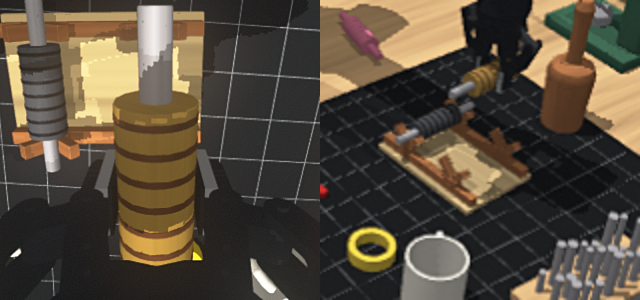

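w5 and s5: the roller is held clear of the rack, drum between the fingers, far axle tip at about (315,105), and the dark roller still in place. Carrying it to above the stand.

```bash
python3 -m jog '[[0,0,-0.2,-0.4,-0.1,-0.2,-1],[0,0,0,-0.8,-0.15,-0.1,-1],[0,0,0,-1,-0.18,0,-1],[0,0,0,-1,-0.18,0,-1],[0,0,0,-1,-0.18,0,-1]]'
python3 -m jog '[[0,0,0,-1,-0.18,0,-1],[0,0,0,-1,-0.18,0,-1],[0,0,0,-1,-0.18,0,-1],[0,0,0,-1,-0.18,0,-1],[0,0,0,-1,-0.18,0,-1]]'
python3 -m jog '[[0,0,0,-1,-0.18,0,-1],[0,0,0,-1,-0.18,0,-1],[0,0,0,-1,-0.18,0,-1],[0,0,0,-1,-0.18,0,-1],[0,0,0,-1,-0.18,0,-1]]'
python3 -m jog '[[0,0,0,-0.45,-0.1,0,-1],[0,0,0,-0.2,0,0,-1],[0,0,0,0,0,0,-1]]'
python3 - <<'E'
from h import *
from scipy.optimize import least_squares
d=load('w5')
R=Rn.from_rotvec([2.147,2.292,.003]).as_matrix();p=np.array([.5803,.237,.1829])
def pr(dx,dz,tl):
    c=np.array([dx,0,-.0187+dz]);u=np.array([np.cos(tl),0,np.sin(tl)])
    th=np.linspace(0,2*np.pi,73)
    ring=lambda a,r: proj(d,[p+R@(c+u*a+r*(np.array([0,1,0])*np.cos(t)+np.cross(u,[0,1,0])*np.sin(t))) for t in th])
    A=ring(.08,.007);B=ring(.042,.018)
    return A[:,1].min(),A[:,0].max()-A[:,0].min(),B[:,1].min(),B[:,0].max()-B[:,0].min()
for a in [(0,0,0),(.002,0,0),(0,.003,0),(0,0,.03)]: print(a,np.round(pr(*a),1))
plan([.534,-.2145,.14],np.pi/2+.083)
E
```

```text
t: 10.2
tool_pos: [0.5657, 0.1077, 0.1902]
tool_rot: [-2.126, -2.312, 0.002]
contact_force: [-0.5, -0.4, -5.8]
opening: 0.0342
grip_force: 60.6
t: 10.82
tool_pos: [0.5511, -0.0439, 0.1903]
tool_rot: [-2.126, -2.312, 0.001]
contact_force: [0.3, 0.3, -5.7]
opening: 0.0344
grip_force: 60.6
t: 11.45
tool_pos: [0.5365, -0.1954, 0.1903]
tool_rot: [-2.126, -2.311, 0.001]
contact_force: [0.0, -0.2, -4.7]
opening: 0.0345
grip_force: 60.6
t: 11.82
tool_pos: [0.5361, -0.2134, 0.1906]
tool_rot: [-2.127, -2.312, -0.0]
contact_force: [0.5, -0.6, -5.5]
opening: 0.0342
grip_force: 60.6
(0, 0, 0) [101.2  37.7 187.4  89.1]
(0.002, 0, 0) [ 95.3  37.9 183.2  89.5]
(0, 0.003, 0) [101.2  36.8 185.7  87.1]
(0, 0, 0.03) [100.7  37.  187.9  88.2]
t 11.825 turn units [-0.0031 -0.0078  0.0038] shift units after turn [-0.031  -0.0721  1.6863]
```

```bash
python3 -m jog '[[0,0,0,0,-0.07,0.6,-1],[0,0,0,0,0,0.9,-1],[0,0,0,0,0,0.8,-1],[0,0,0,0,0,0.7,-1],[0,0,0,0,0,0,-1]]'
python3 - <<'E'
from h import *
cap('wrist','w6');cap('top','t6');cap('scene','s6')
a=cv2.imread('pics/w6.png')[60:360,160:480];b=cv2.imread('pics/s6.png')[195:295,205:315]
t=cv2.imread('pics/t6.png')[140:220,360:445]
cv2.imwrite('pics/c6.png',np.hstack([a,np.vstack([cv2.resize(b,(330,300))])]))
plan([.534,-.2145,.0576],np.pi/2+.083)
E
```

```text
t: 12.45
tool_pos: [0.5322, -0.2124, 0.0976]
tool_rot: [-2.122, -2.308, 0.002]
contact_force: [-0.1, 0.0, -5.9]
opening: 0.0341
grip_force: 60.7
t 12.6 turn units [0.0187 0.0119 0.0051] shift units after turn [-0.0091 -0.0298  1.4756]
```

View pics/c6.png

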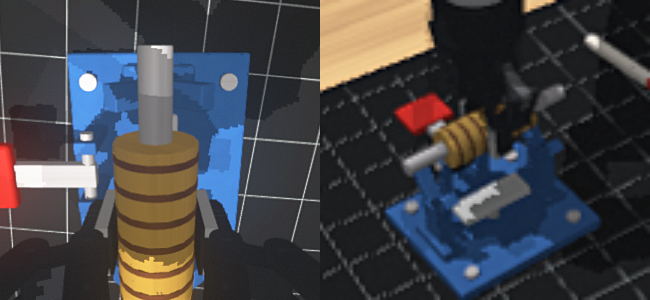

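c6: the axle is centred over the V posts, parallel to the stand's bolt lines, roller level. Lowering slowly.

```bash
python3 -m jog '[[0,0,0,0,0,0.4,-1],[0,0,0,0,0,0.3,-1],[0,0,0,0,0,0.2,-1],[0,0,0,0,0,0.1,-1],[0,0,0,0,0,0,-1]]'
python3 -m jog '[[0,0,0,0,0,0.1,-1],[0,0,0,0,0,0.1,-1],[0,0,0,0,0,0,-1]]'
python3 -m jog '[[0,0,0,0,0,0.1,-1],[0,0,0,0,0,0,-1]]'
```

```text
t: 13.22
tool_pos: [0.5339, -0.2138, 0.0705]
tool_rot: [-2.127, -2.311, 0.0]
contact_force: [-0.1, 0.9, -4.8]
opening: 0.0343
grip_force: 60.9
t: 13.6
tool_pos: [0.5339, -0.2137, 0.0645]
tool_rot: [-2.127, -2.311, 0.0]
contact_force: [0.3, 0.1, -5.1]
opening: 0.0344
grip_force: 60.9
t: 13.85
tool_pos: [0.5339, -0.2138, 0.0615]
tool_rot: [-2.127, -2.311, 0.0]
contact_force: [-0.3, -0.1, -5.3]
opening: 0.0345
grip_force: 60.9
```

```bash
python3 -m jog '[[0,0,0,0,0,0.07,-1],[0,0,0,0,0,0,-1]]'
python3 -m jog '[[0,0,0,0,0,0.05,-1],[0,0,0,0,0,0,-1]]'
python3 -m jog '[[0,0,0,0,0,0.04,-1],[0,0,0,0,0,0,-1]]'
```

```text
t: 14.1
tool_pos: [0.5339, -0.2138, 0.0595]
tool_rot: [-2.127, -2.312, 0.0]
contact_force: [-0.4, 0.3, -4.7]
opening: 0.0347
grip_force: 60.9
t: 14.35
tool_pos: [0.5342, -0.214, 0.0583]
tool_rot: [2.127, 2.312, -0.0]
contact_force: [0.2, 0.1, -5.2]
opening: 0.034
grip_force: 61.2
t: 14.6
tool_pos: [0.5342, -0.214, 0.0581]
tool_rot: [-2.127, -2.312, 0.0]
contact_force: [-4.7, 2.2, 4.1]
opening: 0.0343
grip_force: 62.0
```

```bash
python3 -m jog '[[0,0,0,0,-0.02,0.02,-1],[0,0,0,0,0,0,-1]]'
python3 -m jog '[[0,0,0,0,0,0.01,-1],[0,0,0,0,0,0,-1]]' 20
```

```text
t: 14.85
tool_pos: [0.5342, -0.214, 0.0581]
tool_rot: [2.126, 2.311, 0.001]
contact_force: [-4.8, 3.6, 5.3]
opening: 0.0343
grip_force: 62.1
t: 15.1
tool_pos: [0.5343, -0.214, 0.0581]
tool_rot: [2.126, 2.311, 0.001]
contact_force: [-5.6, 3.0, 8.5]
opening: 0.0342
grip_force: 62.3
```

Firmly seated, since it no longer moves. Release.

```bash
python3 -m jog '[[0,0,0,0,0,0,0],[0,0,0,0,0,0,0.18],[0,0,0,0,0,0,0.18],[0,0,0,0,0,0,0.18]]'
python3 -m jog '[[0,0,0,0,0,-0.3,0.18],[0,0,0,0,0,-0.7,0.18],[0,0,0,0,0,-0.8,0.18],[0,0,0,0,0,-0.8,0.18],[0,0,0,0,0,-0.4,0.18]]'
python3 -m jog '[[0,0,0,0,0,0,0.18]]'
python3 - <<'E'
from h import *
cap('wrist','w7');cap('top','t7');cap('scene','s7')
a=cv2.imread('pics/w7.png')[20:320,160:480];b=cv2.imread('pics/s7.png')[195:295,205:315]
t=cv2.imread('pics/t7.png')[130:220,360:445]
cv2.imwrite('pics/c7.png',np.hstack([a,cv2.resize(b,(330,300))]))
P=np.array([.534,-.2145,.075]); th=.083
print('pad from saddle', P+np.array([-np.cos(th)*.11,-np.sin(th)*.11,-.015]))
for n in('w7','s7'): print(n,proj(load(n),[[P[0]-np.sin(th)*a,P[1]+np.cos(th)*a,.075] for a in(-.08,-.042,.042,.08)]))
plan([.425,-.2237,.12],np.pi/2+.083)
E
```

```text
t: 15.6
tool_pos: [0.5336, -0.214, 0.0561]
tool_rot: [2.127, 2.312, 0.0]
contact_force: [0.3, -0.7, 0.1]
opening: 0.0506
grip_force: 0.0
t: 16.23
tool_pos: [0.5348, -0.2146, 0.1496]
tool_rot: [2.124, 2.309, 0.002]
contact_force: [-0.1, -0.1, -0.9]
opening: 0.0504
grip_force: 0.0
t: 16.35
tool_pos: [0.5343, -0.2144, 0.1481]
tool_rot: [2.125, 2.31, 0.001]
contact_force: [-1.2, 0.0, -0.5]
opening: 0.0503
grip_force: 0.0
pad from saddle [ 0.4244 -0.2236  0.06  ]
w7 [[314.7988 309.3475]
 [314.7036 267.8245]
 [314.4619 159.1507]
 [314.3374 101.1328]]
s7 [[234.6449 262.9337]
 [247.1809 256.5585]
 [273.6793 243.0787]
 [285.1439 237.2449]]
t 16.5 turn units [-0.017  -0.012   0.0025] shift units after turn [-0.0384 -3.612   0.8343]
```

View pics/c7.png

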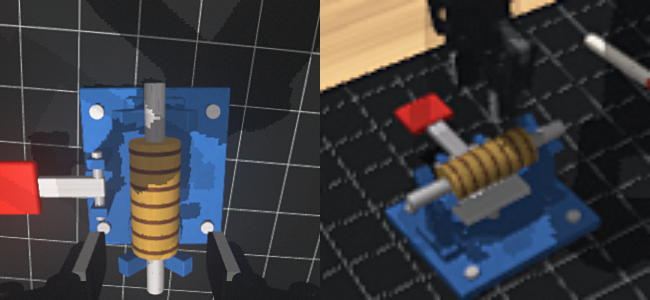

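c7: the roller lies level in both notches (tips about (314,102) and (315,312) in w7 against predicted 101 and 309), and the fingers are clear. Going over the red pad with the fingers shut.

```bash
python3 -m jog '[[0,0,0,0,-0.9,0,-1],[0,0,0,0,-0.9,0,-1],[0,0,0,0,-0.9,0,-1],[0,0,0,0,-0.9,0,-1],[0,0,0,0,0,0,-1]]' 20
python3 -m jog '[[0,0,0,0,0,0.7,-1],[0,0,0,0,0,0.7,-1],[0,0,0,0,0,0.6,-1],[0,0,0,0,0,0.4,-1],[0,0,0,0,0,0,-1]]'
python3 - <<'E'
from h import *
plan([.425,-.2237,.06],np.pi/2+.083)
E
```

```text
t: 17.12
tool_pos: [0.4243, -0.2225, 0.1447]
tool_rot: [-2.127, -2.309, 0.0]
contact_force: [0.2, 0.9, 0.0]
opening: 0.0
grip_force: 0.0
t: 17.75
tool_pos: [0.4254, -0.2224, 0.0729]
tool_rot: [-2.125, -2.31, 0.0]
contact_force: [-0.0, -0.1, 0.2]
opening: 0.0
grip_force: 0.0
t 17.75 turn units [-0.0207 -0.0189  0.0037] shift units after turn [-0.0424 -0.0166  0.429 ]
```

```bash
python3 -m jog '[[0,0,0,0,0,0.3,-1],[0,0,0,0,0,0.15,-1],[0,0,0,0,0,0.15,-1],[0,0,0,0,0,0,-1]]'
python3 -m jog '[[0,0,0,0,0,0.15,-1],[0,0,0,0,0,0.15,-1],[0,0,0,0,0,0,-1]]'
python3 -m jog '[[0,0,0,0,0,0.1,-1],[0,0,0,0,0,0,-1]]'
```

```text
t: 18.25
tool_pos: [0.4258, -0.2231, 0.0564]
tool_rot: [-2.127, -2.312, 0.001]
contact_force: [-3.7, 0.1, 4.2]
opening: 0.0003
grip_force: 2.2
t: 18.62
tool_pos: [0.426, -0.2232, 0.0477]
tool_rot: [2.127, 2.312, -0.001]
contact_force: [-2.3, 0.8, 5.7]
opening: -0.0002
grip_force: 3.3
t: 18.88
tool_pos: [0.4262, -0.2232, 0.045]
tool_rot: [2.127, 2.311, 0.0]
contact_force: [-3.2, 1.3, 6.4]
opening: -0.0002
grip_force: 3.5
```

```bash
python3 -m jog '[[0,0,0,0,0,0.1,-1],[0,0,0,0,0,0,-1]]'
python3 -m jog '[[0,0,0,0,0,0.1,-1],[0,0,0,0,0,0,-1]]'
python3 -m jog '[[0,0,0,0,0,0.06,-1],[0,0,0,0,0,0,-1]]'
```

```text
t: 19.12
tool_pos: [0.4266, -0.2232, 0.0423]
tool_rot: [2.126, 2.311, 0.001]
contact_force: [-1.9, 1.2, 6.9]
opening: -0.0001
grip_force: 3.8
t: 19.38
tool_pos: [0.427, -0.2232, 0.0398]
tool_rot: [2.126, 2.31, 0.002]
contact_force: [-2.3, 3.1, 7.4]
opening: 0.0003
grip_force: 4.2
t: 19.62
tool_pos: [0.4272, -0.2233, 0.0393]
tool_rot: [2.126, 2.311, 0.002]
contact_force: [-6.3, 5.7, 17.8]
opening: -0.0
grip_force: 9.0
```

The force jumped from 7 to 18 N at about 21 mm down, so the lever is at its stop. I'll press a touch more, look, then release.

```bash
python3 -m jog '[[0,0,0,0,0,0.02,-1],[0,0,0,0,0,0,-1]]'
python3 - <<'E'
from h import *
cap('scene','s8')
E
python3 -m jog '[[0,0,0,0,0,-0.2,-1],[0,0,0,0,0,-0.25,-1],[0,0,0,0,0,-0.3,-1],[0,0,0,0,0,-0.4,-1],[0,0,0,0,0,-0.6,-1]]'
python3 -m jog '[[0,0,0,0,0,-0.8,-1],[0,0,0,0,0,-0.8,-1],[0,0,0,0,0,-0.8,-1],[0,0,0,0,0,-0.4,-1],[0,0,0,0,0,0,-1]]'
python3 - <<'E'
from h import *
cap('scene','s9');cap('wrist','w9');cap('top','t9')
c=[cv2.resize(cv2.imread(f'pics/{n}.png')[195:295,205:315],(330,300)) for n in('s8','s9')]
w=cv2.resize(cv2.imread('pics/w9.png'),(400,250)); t=cv2.resize(cv2.imread('pics/t9.png')[120:240,215:465],(400,192))
B=np.zeros((560,780,3),np.uint8);B[:300,:330]=c[0];B[:300,330:660]=c[1];B[300:550,:400]=w;B[300:492,400-20:780]=t[:,:400]
cv2.imwrite('pics/c9.png',B)
E
```

```text
t: 19.88
tool_pos: [0.4273, -0.2233, 0.0392]
tool_rot: [2.126, 2.311, 0.002]
contact_force: [-6.4, 6.1, 20.4]
opening: 0.0003
grip_force: 10.6
t: 20.55
tool_pos: [0.4255, -0.2225, 0.0884]
tool_rot: [-2.126, -2.311, -0.0]
contact_force: [-0.3, -0.1, -0.2]
opening: -0.0002
grip_force: 0.0
t: 21.18
tool_pos: [0.4264, -0.2232, 0.1733]
tool_rot: [2.126, 2.31, 0.0]
contact_force: [0.4, 0.6, -0.9]
opening: 0.0
grip_force: 0.0
```

View pics/c9.png

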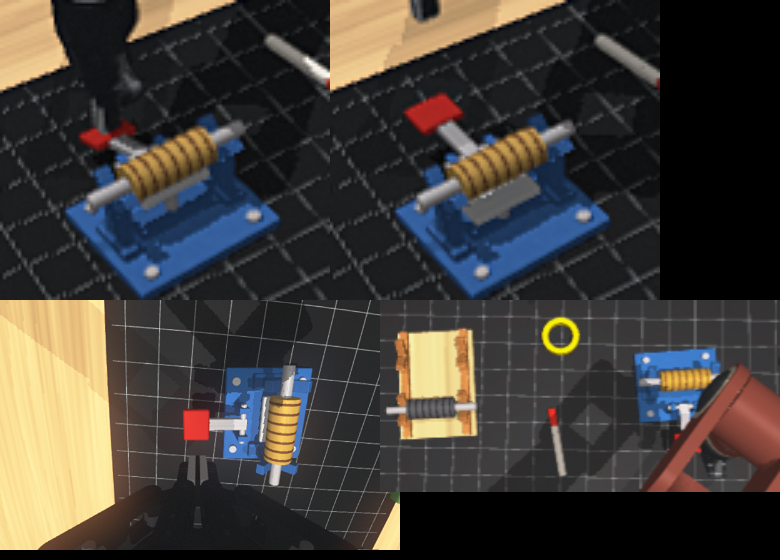

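The left crop has the shoe raised to the drum with the pad down. The right crop has the pad back up, with the roller level in both notches. The dark roller, tape and marker are unmoved, and the gripper is clear.

```bash
python3 -c "
from station import finish_job
print(finish_job())"
```

```text
the job is handed in; nothing more can be done
None
```

The brass roller is seated level in both notches of the stand, the lever was pushed to its stop and has sprung back up, the dark roller and bystanders seen in the last pictures look unmoved, and the job is handed in at about 21 s (no verdict was returned).

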